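# Put the workshop card away and shut the card reader

## Robot

A 6-joint arm with a two-finger parallel gripper is mounted at the origin on the work surface. World frame = base frame: x ahead of the robot, y to its left, z up, the work surface at z = 0. Lengths are in mm, angles in rad, forces in N, time in s.
With the tool pointing down it reaches from about 350 to 875 mm from the base axis. Payload 4.2 kg.
Tool frame: the origin (TCP) lies between the finger pads; the fingertips stand 25 mm ahead of it and the grasp point (between the pads) lies 6 mm ahead of it; z points along the fingers, y is the line along which they close (so a half turn about z gives the same grasp; the last joint's range is limited). The gripper opens to 85 mm and grips with 20 to 120 N. Pads are 22 mm wide; open, the fingers measure 114 mm over their backs; the gripper's body (76 mm by 85 mm) begins 54 mm behind the grasp point. The pads swing forward as they close: fully open they stand 13 mm farther back than shut.
Start: joints at [-0.842, 0.385, 0.008, 0, -1.194, -0.259], TCP at [282.954, -557.258, 256.312] pointing down, gripper open.
Joint ranges: [-3.14, 3.14], [-1.21, 2.06], [-1.07, 1.41], [-3.16, 2.05], [-2.99, -0.16], [-3.1, 3.1]. Speed limits (rad/s): [2.79, 2.79, 3.14, 3.14, 3.14, 3.14].

## Interface

Orientations are given as a unit quaternion [x, y, z, w].
In Python, from bench import read_state, get_image, job_done gives the robot as it stands.
- The arm moves only by the tool play_rows, never from a script. Its argument "series" is a list of rows, each a list of 6 numbers: the shift along the world's x, y, z in mm, then the turn, a rotation vector about the world's x, y, z in units of 6 degrees (1.0 is 6 degrees). A call has 1 to 20 rows; each row shifts and turns the commanded pose from where the row before left it; what a row does not reach is not made up. A row lasts 1/12 s, in which the tool goes at most 41.7 mm and 7.16 degrees, less where a joint would pass 70% of its speed; a pose out of reach is approached as far as the arm can. A call is refused whole if a number of a shift passes 41.7 or a number of a turn 1, either way. A call with a gripper value outside its range is refused whole. "gripper" is the opening, from 0 (shut) to 1 (fully open), set as the call begins (left out, the last holds). The fingers move at their own pace and stop on an object; the grip force is fixed at half the most. Time passes only in rows, so rows that do not move let the fingers close. It gives the time, the measured TCP pose, the force, the opening and the grip force at its end, in the units of the state.
- read_state(): the state, without advancing time (a new reading comes with each control period).
- get_image(name): name is "scene" or "top" or "wrist"; returns a dict with "image" (480x640x3 uint8, red, green, blue), "fx", "fy", "cx", "cy" (pixels), "eye" and "rotation" of the camera in the world. Camera axes: x right, y down, z forward; pixel columns grow to the right and rows downward; lengths in mm; the calibration is good to about 2 mm. A picture is of the moment at which its call begins. There is no depth.
- job_done(): hands the job in; it is judged then, once.
The state is a dict: "clock": time; "joints": joint angles; "joint_vel": joint speeds; "joint_efforts": joint torques, N m; "position": TCP position; "ee_rot": TCP orientation; "contact_force": force on the tool from outside, world axes, zero at the start; "wrist_torque": the same for the moment, N m; "gripper_width": finger opening in mm; "grasp_force": force on a finger pad.
Only numpy, scipy, OpenCV 4.12 (cv2) and the standard library are available. Lean on these libraries where they do the work, as an engineer would, in place of code of your own. Each camera call takes 0.05 s, during which the arm holds its last target. There are 200 camera calls.

## Task

Take the silver card carrier that stands in the grey card reader and slide it edgewise down into the free slot of the slotted aluminium stand, holding it until it is at the bottom rather than dropping it in. Then swing the reader's hinged cap over and press it fully shut. Leave the other two cards and the things lying about where they are, and do not close the cap before the card is put away.

Things in the scene. Friction and masses are not known exactly. Their poses are not given: they have to be found in the camera images.
- card: flat silver card carrier, a rigid plate 90 wide (own x) x 8 thick (own y) x 110 mm tall (own z), about 120 g, origin at the centre of its bottom edge; the one to put away. It starts upright in the reader's slot, 35 mm deep, with 75 mm standing proud. Either way round is fine.
- card_b: flat silver card carrier, a rigid plate 90 wide (own x) x 8 thick (own y) x 110 mm tall (own z), about 120 g, origin at the centre of its bottom edge; a second card, already in the stand; leave alone
- card_c: flat silver card carrier, a rigid plate 90 wide (own x) x 8 thick (own y) x 110 mm tall (own z), about 120 g, origin at the centre of its bottom edge; a third card, already in the stand; leave alone
- stand: fixed slotted aluminium block, 120 (x) x 172 (y) x 45 mm high; origin at the centre of its underside, z up. Three slots, each 94 long (along x) x 12 wide (along y) x 35 mm deep, centred at y = -64, 0 and +64 mm; mouths chamfered 2 mm. Two hold cards standing 75 mm proud; one, drawn at random, is free.
- free_slot (a point): centre of the floor of the stand's free slot, 10 mm above the bench and 35 mm below the stand's top; x along the slot, z up. A dark rubber pad lies there.
- reader: fixed grey box-shaped card reader, 150 (x) x 160 (y) x 70 mm high; origin at the centre of its underside, z up. In the middle of its top is a slot 94 (along x) x 12 (along y) x 35 mm deep.
- cap (a joint): angle of the reader's hinged cap: 0 = shut, flat on the reader's top over the slot; grows as it opens up and over towards the reader's +y side, 2.45 = stop. Starts wide open (2.0 to 2.4). A stiff hinge: it stays where it is left. The cap is a plate 116 long (along the hinge), 6 mm thick, reaching from the hinge 80 mm across, with a 40 mm wide thumb lip to 89 mm.
- cap_hinge (a point): middle of the cap's hinge line, on the reader at y = +58 mm, 73 mm above the bench; the hinge line runs along the reader's x
- cap_edge (a point): middle of the cap's free edge (end of the thumb lip), moves with the cap; when shut it lies 89 mm from the hinge towards the reader's -y side, 75 mm above the bench
- wrench: chrome socket wrench, 200 long, 28 mm thick, lying; origin under its middle, x along it; a bystander, leave alone
- lamp: green glass indicator lamp in a round steel base, 48 mm diameter, 80 mm tall, standing; origin at the centre of its underside; a bystander, leave alone
- flange: square steel sender flange, 80 x 80 x 10 mm with holes, lying flat; origin at the centre of its underside; a bystander, leave alone
- driver: screwdriver, 190 mm long, lying, x along it; a bystander, leave alone
- mug: white mug, 80 mm diameter, 90 tall; origin at the centre of its underside; a bystander, leave alone
- tray: dark steel open tray, 120 x 160 x 40 mm; origin at the centre of its underside; a bystander, leave alone

How it is judged:
By the outcome, as a careful person would: the job done as asked, in the order asked, and still so for the second after the job is handed in, with the robot touching nothing.
It also fails if it takes over 64 s, if anything falls off the work surface, if the arm or the gripper's body presses on something with over 40 N, if the wrist force passes 120 N, or if a joint passes its speed limit or range.

## Working session

There is one attempt and no reset: what is moved stays moved. The work goes in short steps, Python scripts to look and compute and a tool call to move; the robot and the scene stay as the last step left them, time stands still between calls to the robot, and variables do not carry over. Pictures are saved under pics/ and viewed, at most 10 in all, crops included, and the job is handed in when it is done.

Besides the shell and the picture viewer there is one more tool, called after "Emit:" by a JSON object that holds its "method" and its "body", one argument or row to a line. play_rows: Moves the arm, as the interface text tells. Its arguments: {"type":"object","properties":{"series":{"type":"array","items":{"type":"array","items":{"type":"number"}}},"gripper":{"type":"number"}},"required":["series"]}

```bash
ls; mkdir -p pics
python3 - <<'E'
from bench import *
import cv2,pickle
for n in("scene","top"):
    d=get_image(n); cv2.imwrite(f"pics/{n}0.png",d["image"][:,:,::-1]); pickle.dump(d,open(f"{n}0.pkl","wb"))
    print(n,d["fx"],d["fy"],d["cx"],d["cy"],d["eye"],d["rotation"])
print(read_state())
E
```

```text
pics
scene 559.4388841083615 559.4388841083615 310.0471340827773 241.32979915754674 [1465.77336404  382.54596731 1020.96946644] [ 0.51925108  0.766679   -0.31661433 -0.20575958]
top 489.77750670986495 489.77750670986495 320.6055400194619 234.61057978819957 [ 489.13542516   21.87891229 1146.17148611] [ 0.71543221 -0.69708725  0.03847251 -0.0273127 ]
{'clock': 0.1, 'joints': array([-8.42386479e-01,  3.85496874e-01,  6.76618881e-03, -4.22686997e-04,
       -1.19403510e+00, -2.58578474e-01]), 'joint_vel': array([ 0.00211755, -0.001564  ,  0.00415609,  0.00160501, -0.0004198 ,
        0.00165396]), 'joint_efforts': array([-5.57414623e-04, -3.93321562e+01,  1.88929009e+01,  4.19794187e+00,
       -2.57846725e-03, -2.77926162e-06]), 'position': array([ 282.7453987 , -556.85142432,  255.32382366]), 'ee_rot': array([-2.32685063e-01,  9.72551620e-01,  9.60292243e-04, -2.93468566e-04]), 'contact_force': array([-0.22857828,  0.55754753,  0.26520289]), 'wrist_torque': array([ 0.00296933,  0.04975455, -0.01346995]), 'grasp_force': 0.0, 'gripper_width': 85.22175335336159}
```

View pics/scene0.png

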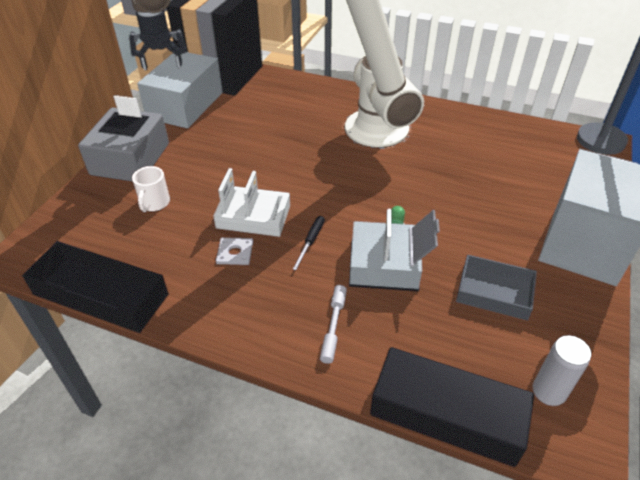

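View pics/top0.png

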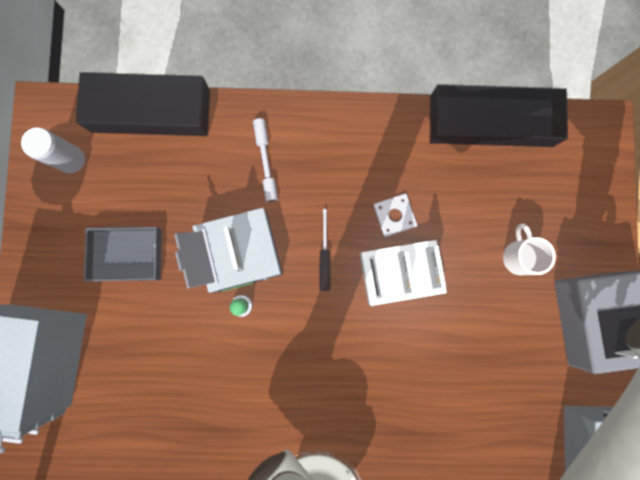

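The scene view shows the reader (~385,255) with the card standing at ~(389,237) and the cap open to the right. The stand (~252,210) has cards at its two left (−y) slots. In the top view the reader is at ~(240,250), the stand at ~(403,272), and the free slot seems to be the left (+y) one at ~(375,277). Next I'll enlarge both to pick corners.

Run:
```python
import cv2,numpy as np
t=cv2.imread("pics/top0.png"); s=cv2.imread("pics/scene0.png")
def c(im,x,y,w=133,h=100,k=6):
    o=cv2.resize(im[y:y+h,x:x+w],None,fx=k,fy=k,interpolation=cv2.INTER_CUBIC)
    for i in range(0,w,10): cv2.putText(o,str(x+i),(i*k,8),0,.3,(0,255,255)); cv2.line(o,(i*k,10),(i*k,16),(0,255,255))
    for i in range(0,h,10): cv2.putText(o,str(y+i),(0,i*k+3),0,.3,(0,255,255)); cv2.line(o,(20,i*k),(26,i*k),(0,255,255))
    return o
cv2.imwrite("pics/c_top_reader.png",c(t,165,203))
a=c(t,350,230,100,85,4);b=c(s,205,165,100,85,4)
d=c(s,335,200,110,95,4)
cv2.imwrite("pics/c_stand.png",np.hstack([a,b]))
```

```text
(no output)
```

View pics/c_top_reader.png

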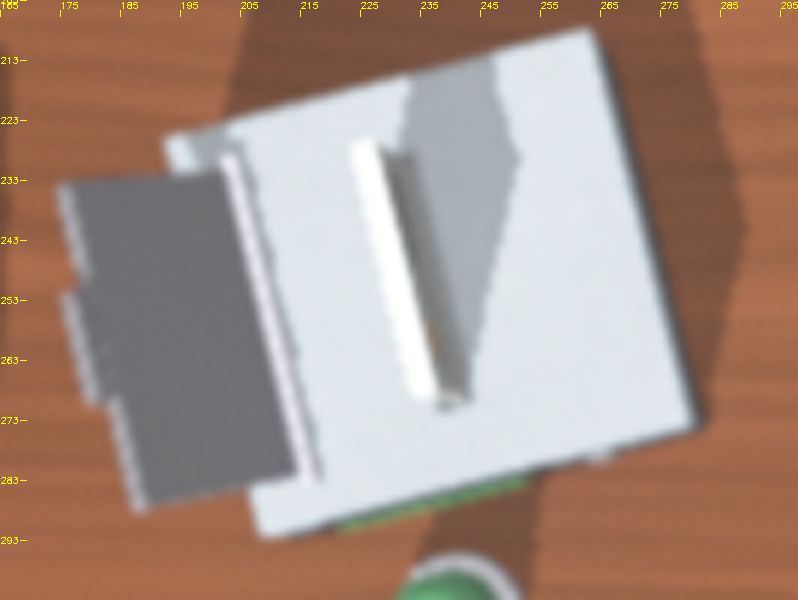

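View pics/c_stand.png

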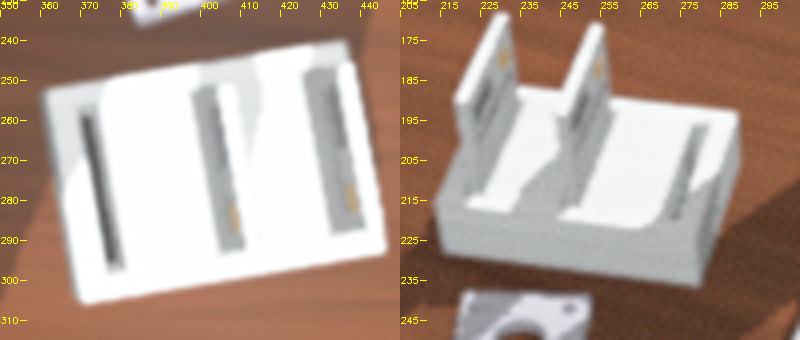

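```bash
cat > h.py <<'E'
import numpy as np,pickle
from scipy.spatial.transform import Rotation as R
from scipy.optimize import least_squares
def proj(d,P):
    p=R.from_quat(d["rotation"]).inv().apply(np.atleast_2d(P)-d["eye"])
    return np.c_[d["fx"]*p[:,0]/p[:,2]+d["cx"],d["fy"]*p[:,1]/p[:,2]+d["cy"]]
def ray(d,uv,z):
    uv=np.atleast_2d(uv); v=np.c_[(uv[:,0]-d["cx"])/d["fx"],(uv[:,1]-d["cy"])/d["fy"],np.ones(len(uv))]
    v=R.from_quat(d["rotation"]).apply(v); return d["eye"]+v*((z-d["eye"][2])/v[:,2])[:,None]
def w(pose,L):
    L=np.atleast_2d(L).astype(float); c,s=np.cos(pose[2]),np.sin(pose[2])
    return np.c_[pose[0]+c*L[:,0]-s*L[:,1],pose[1]+s*L[:,0]+c*L[:,1],L[:,2]]
def fit(obs,p0):  # obs: list of (cam, local pts, pixels)
    f=lambda p:np.concatenate([(proj(d,w(p,L))-np.array(U)).ravel() for d,L,U in obs])
    r=least_squares(f,p0); return r.x,r.fun.reshape(-1,2)
top=pickle.load(open("top0.pkl","rb")); sc=pickle.load(open("scene0.pkl","rb"))
E
python3 - <<'E'
from h import *
np.set_printoptions(precision=3,suppress=True)
rl=np.array([[75,80,70],[75,-80,70],[-75,-80,70],[-75,80,70]])
p,r=fit([(top,rl,[[192.5,225.5],[263.8,207.7],[281.3,274.3],[208.3,292.5]])],[500,150,.2]);print("reader",p,r.ravel())
# card top corners, z 145
cl=np.array([[45,4,145],[45,-4,145],[-45,-4,145],[-45,4,145]])
print("card top proj",proj(top,w(p,cl)).ravel())
lip=w(p,[[0,0,0]])
for th in np.arange(1.9,2.5,.1):
    y=58-89*np.cos(th)-2*0;z=73+89*np.sin(th); print(th,proj(top,w(p,[[20,y,z],[-20,y,z]])).ravel())
print("reader in scene",proj(sc,w(p,rl)).ravel())
sl=np.array([[60,86,45],[60,-86,45],[-60,-86,45],[-60,86,45]])
q,r=fit([(top,sl,[[360.75,253],[436.75,240],[446.5,293],[370,305.75]])],[450,-150,.1]);print("stand",q,r.ravel())
print("slot",w(q,[[0,64,10]]),proj(top,w(q,[[47,64,45],[-47,64,45]])).ravel(),"scene",proj(sc,w(q,np.r_[sl,[[47,64,45],[-47,64,45]]])).ravel())
E
```

```text
reader [551.438 189.751   0.278] [ 0.583  0.358 -0.005  0.341 -1.057 -0.445  0.476 -0.223]
card top proj [223.832 226.768 227.641 225.806 237.974 268.408 234.139 269.391]
1.9 [185.513 248.205 190.023 267.479]
2.0 [181.927 249.327 186.411 268.548]
2.1 [178.65  250.421 183.105 269.573]
2.2 [175.718 251.475 180.142 270.542]
2.3000000000000003 [173.162 252.475 177.555 271.444]
2.4000000000000004 [171.009 253.41  175.368 272.27 ]
2.5000000000000004 [169.275 254.271 173.6   273.011]
reader in scene [420.54  269.976 349.632 264.92  353.193 219.865 418.733 224.089]
stand [ 510.924 -182.897    0.19 ] [ 0.615 -0.257 -0.692  0.342 -0.532 -0.05   0.598 -0.014]
slot [[ 498.817 -120.053   10.   ]] [371.961 256.836 379.262 298.308] scene [278.74  222.6   213.645 214.252 227.42  184.662 289.171 192.058 271.524
 218.051 280.038 194.231]
```

Emit:
{"method": "play_rows", "body": {
  "series": [
    [13.5,27.3,1.2,0,0,-0.167],
    [13.5,27.3,1.2,0,0,-0.167],
    [13.5,27.3,1.2,0,0,-0.167],
    [13.5,27.3,1.2,0,0,-0.167],
    [13.5,27.3,1.2,0,0,-0.167],
    [13.5,27.3,1.2,0,0,-0.167],
    [13.5,27.3,1.2,0,0,-0.167],
    [13.5,27.3,1.2,0,0,-0.167],
    [13.5,27.3,1.2,0,0,-0.167],
    [13.5,27.3,1.2,0,0,-0.167],
    [13.5,27.3,1.2,0,0,-0.167],
    [13.5,27.3,1.2,0,0,-0.167],
    [13.5,27.3,1.2,0,0,-0.167],
    [13.5,27.3,1.2,0,0,-0.167],
    [13.5,27.3,1.2,0,0,-0.167],
    [13.5,27.3,1.2,0,0,-0.167],
    [0,0,0,0,0,0],
    [0,0,0,0,0,0]
  ]
}}

```text
clock: 1.6
position: [499.2, -119.2, 275.0]
ee_rot: [-0.096, 0.995, 0.0, -0.001]
contact_force: [0.1, -0.5, 0.2]
gripper_width: 85.5
grasp_force: 0.0
```

```bash
cat > snap.py <<'E'
import sys,pickle,cv2
from bench import *
from h import *
n=sys.argv[1]; d=get_image("wrist"); s=read_state(); d["pos"]=s["position"]; d["q"]=s["ee_rot"]
pickle.dump(d,open(n+".pkl","wb")); cv2.imwrite(f"pics/{n}.png",d["image"][:,:,::-1])
y=R.from_quat(s["ee_rot"]).as_matrix()
print(s["clock"],s["position"].round(1),"yaw",np.arctan2(-y[0,1],y[1,1]).round(4),"z",y[:,2].round(4),"w",s["gripper_width"],s["contact_force"].round(1),d["eye"].round(1))
E
python3 snap.py w_stand
```

```text
1.65 [ 498.7 -120.   275. ] yaw 0.1912 z [-1.3e-03  1.0e-04 -1.0e+00] w 85.43427366796135 [-0.7  0.1 -0. ] [ 433.7 -132.4  392.8]
```

View pics/w_stand.png

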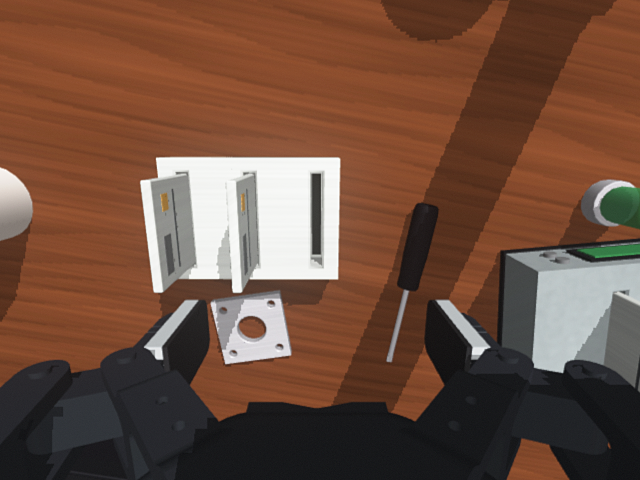

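Run:
```python
from h import *
import cv2
np.set_printoptions(precision=2,suppress=True)
d=pickle.load(open("w_stand.pkl","rb")); q=[510.924,-182.897,.19]
sl=np.array([[60,86,45],[60,-86,45],[-60,-86,45],[-60,86,45],[-60,86,0],[60,86,0],[47,70,45],[47,58,45],[-47,58,45],[-47,70,45],[45,64,10],[-45,64,10]])
print(proj(d,w(q,sl)))
g=cv2.cvtColor(d["image"],cv2.COLOR_RGB2GRAY)
c=g[150:290,295:350]; cv2.imwrite("pics/cc.png",cv2.resize(c,None,fx=4,fy=4,interpolation=cv2.INTER_NEAREST))
for r in (180,200,220,240,258): print(r,g[r,303:346])
for k in (314,317,320): print(k,g[150:180,k],g[250:290,k])
```

```text
[[337.76 278.31]
 [169.29 277.93]
 [156.14 156.86]
 [339.99 157.31]
 [337.33 156.5 ]
 [335.54 264.79]
 [322.18 266.15]
 [310.32 266.12]
 [310.1  171.4 ]
 [322.8  171.43]
 [316.29 254.58]
 [316.47 171.47]]
180 [245 245 245 246 244 238 238 185 129  74  56  57  60  58  57  56  51  68
 185 165 185 214 244 247 245 245 245 245 245 245 245 245 245 246 247 252
 219 127  95  96  97  97  98]
200 [246 246 246 246 247 239 239 195 134  76  57  60  60  61  58  61  54  67
 181 164 188 231 247 247 247 246 247 246 247 246 246 246 246 247 249 255
 174  91  91  94  94  95  95]
220 [246 246 245 246 247 240 242 189 130  74  57  59  61  59  62  60  54  65
 164 179 195 232 246 246 246 245 245 245 245 246 245 246 245 246 250 243
 150  96  99  98 102 100 101]
240 [244 244 244 244 245 237 236 201 164  90  57  55  60  60  59  57  53  80
 164 174 193 236 245 245 244 244 244 244 244 244 244 243 244 247 254 187
  97  86  89  90  89  89  89]
258 [242 242 242 242 243 238 237 191 135 122 124 123 126 128 125 125 126 124
 123 183 199 241 244 243 242 242 242 242 242 242 242 242 242 245 253 163
  85  85  89  88  89  90 
[... 177 characters left out ...]
178 214 212 207 210 215 222
 231 242 245 244 244 245 245 244 244 249 245 150  68  65  70  69  71  71
  69  71  70  68]
317 [100  99 100 103 103  97 102 176 248 249 247 246 245 246 247 248 247 247
 247 246 236 222 201 141  57  52  57  56  57  59] [ 56  57  53  54 121 193 181 149 125 124 125 136 180 212 212 211 211 213
 227 242 244 244 244 244 244 244 245 249 245 153  67  66  69  70  69  70
  70  70  68  68]
320 [101 101  99 102 103 100 100 177 248 250 247 246 245 246 247 248 248 247
 247 245 232 213 194 139  67  63  66  65  68  67] [ 81  77  74  77 126 189 179 146 124 124 124 124 125 121 158 210 209 203
 224 242 245 244 244 245 244 243 244 249 245 150  65  65  68  69  68  70
  71  72  70  68]
```

The wrist view shows the free slot at ~(317,172–268), and its mouth matches the projected stand pose to within 1 px (about 1 mm). The other two slots hold cards. Next, the reader.

Emit:
{"method": "play_rows", "body": {
  "series": [
    [4.8,28.2,2.3,0,0,0.075],
    [4.8,28.2,2.3,0,0,0.075],
    [4.8,28.2,2.3,0,0,0.075],
    [4.8,28.2,2.3,0,0,0.075],
    [4.8,28.2,2.3,0,0,0.075],
    [4.8,28.2,2.3,0,0,0.075],
    [4.8,28.2,2.3,0,0,0.075],
    [4.8,28.2,2.3,0,0,0.075],
    [4.8,28.2,2.3,0,0,0.075],
    [4.8,28.2,2.3,0,0,0.075],
    [4.8,28.2,2.3,0,0,0.075],
    [0,0,0,0,0,0],
    [0,0,0,0,0,0]
  ],
  "gripper": 0.7
}}

```text
clock: 2.73
position: [551.8, 189.6, 300.1]
ee_rot: [-0.138, 0.99, -0.0, -0.001]
contact_force: [-0.1, 0.5, 0.4]
gripper_width: 59.6
grasp_force: 0.0
```

```bash
python3 snap.py w_reader
python3 - <<'E'
from h import *
np.set_printoptions(precision=2,suppress=True)
d=pickle.load(open("w_reader.pkl","rb")); q=[551.438,189.751,.278]
th=2.15
sl=np.array([[75,80,70],[75,-80,70],[-75,-80,70],[-75,80,70],[45,4,145],[45,-4,145],[-45,-4,145],[-45,4,145]]+[[x,58-89*np.cos(t),73+89*np.sin(t)] for t in (2.1,2.2,2.3) for x in (20,-20)])
print(proj(d,w(q,sl)))
E
```

```text
2.7833 [551.6 188.8 300.3] yaw 0.2756 z [-1.3e-03 -8.0e-04 -1.0e+00] w 59.707526387311525 [-0.3 -0.2  0.8] [487.5 171.2 417.9]
[[394.97 292.19]
 [239.96 292.4 ]
 [230.86 141.13]
 [403.71 140.83]
 [322.46 292.88]
 [312.59 292.9 ]
 [312.03 180.31]
 [322.76 180.3 ]
 [449.62 265.13]
 [454.56 214.34]
 [456.84 263.23]
 [461.96 213.24]
 [462.82 261.12]
 [468.07 212.01]]
```

View pics/w_reader.png

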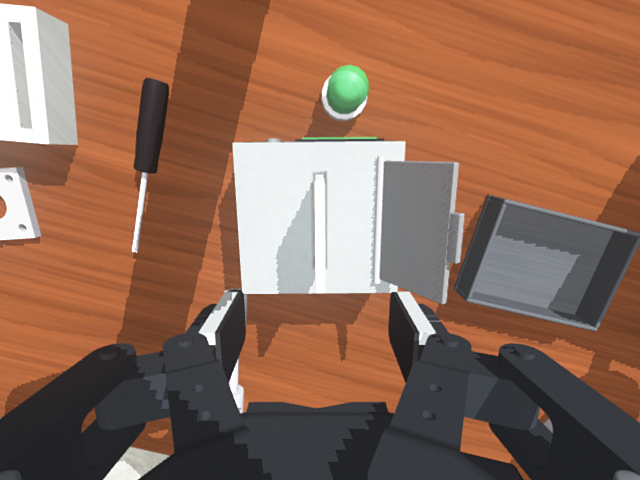

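Run:
```python
from h import *
import cv2
d=pickle.load(open("w_reader.pkl","rb"));g=cv2.cvtColor(d["image"],cv2.COLOR_RGB2GRAY)
for r in (185,200,220,240,260,280): print(r,g[r,305:334])
for k in (318,320,322): print(k,g[165:190,k],g[280:305,k])
for r in (160,200,240,280): print(r,g[r,228:250],g[r,378:412])
for k in (250,280,350): print(k,g[134:150,k],g[284:300,k])
for r in (220,235,250): print('lip',r,g[r,440:475])
```

```text
185 [243 243 242 245 247 206 168 152 167 232 255 255 255 255 255 255 255 255
 255 253 193 183 220 241 243 242 242 241 241]
200 [194 195 195 195 195 189 172 168 169 214 255 255 255 255 255 255 255 255
 255 252 194 185 223 243 245 244 243 243 243]
220 [193 194 193 194 195 195 178 170 155 181 255 255 255 255 255 255 255 255
 255 255 197 183 223 243 244 243 244 244 244]
240 [194 194 194 196 196 196 181 172 149 171 255 255 255 255 255 255 255 255
 255 255 216 187 223 243 245 244 242 243 243]
260 [192 191 190 192 192 192 185 172 147 139 248 255 255 255 255 255 255 255
 255 255 219 180 220 242 243 241 242 242 242]
280 [191 191 191 191 190 189 190 186 192 239 243 255 255 255 255 255 255 255
 255 255 248 241 242 242 242 242 242 242 242]
318 [241 241 241 242 244 240 225 210 175 216 250 248 247 246 247 247 255 255
 255 255 255 255 255 255 255] [255 255 255 255 255 255 255 255 255 255 255 255 255 194  92  91  93  94
  98  98  95  96  96  96  96]
320 [241 241 241 242 243 240 216 202 174 217 251 249 247 247 247 248 254 255
 255 255 255 255 255 255 255] [255 255 255 255 255 255 255 255 255 255 255 
[... 1364 characters left out ...]
 138 143 153 210 247 244 242 241 242 241 241] [190 188 188 187 186 187 187 189 182 149  94  94  97  99  98  98]
350 [128 125 141 178 175  76  69 176 251 244 241 241 241 241 241 241] [240 240 240 240 240 240 240 243 233 130  88  91  89  90  94  98]
lip 220 [120 118 113 115 120 119 118 118 123 120 116 114 116 119 121 124 120 123
 131 171 194 199 196 197 141 116 119 120 124 126  97  86  86  85  82]
lip 235 [119 119 119 119 119 116 119 145 120 111 110 109 112 117 123 123 121 146
 186 198 198 197 161 111  88  87  87  86  86  87  85  86  77  61  70]
lip 250 [118 118 118 116 114 119 158 118 106 110 111 109 107 111 113 119 160 192
 199 199 204 128  86  90  92  94  90  70  62  69  62  58  59  58  57]
```

The wrist view shows the card top at columns 314.7–325.2 and rows 181–293. That is about 2 mm towards +y from the top-view fit, so I take the mean. The way down is clear of the cap, whose lip is at ~(457,238).

Emit:
{"method": "play_rows", "body": {
  "series": [
    [-0.2,0.7,-22,0,0,0],
    [-0.2,0.6,-26,0,0,0],
    [0,0,-26,0,0,0],
    [0,0,-26,0,0,0],
    [0,0,-26,0,0,0],
    [0,0,-24,0,0,0],
    [0,0,-18,0,0,0],
    [0,0,-12,0,0,0],
    [0,0,0,0,0,0]
  ]
}}

```text
clock: 3.53
position: [549.5, 188.1, 117.9]
ee_rot: [-0.136, 0.991, -0.001, -0.003]
contact_force: [-0.6, -0.4, 0.3]
gripper_width: 59.9
grasp_force: 0.0
```

Emit:
{"method": "play_rows", "body": {
  "series": [
    [0,0,0,0,0,0],
    [0,0,0,0,0,0],
    [0,0,0,0,0,0],
    [0,0,0,0,0,0],
    [0,0,0,0,0,0],
    [0,0,0,0,0,0],
    [0,0,0,0,0,0],
    [0,0,0,0,0,0]
  ],
  "gripper": 0
}}

```text
clock: 4.2
position: [552.0, 191.4, 122.1]
ee_rot: [-0.138, 0.99, 0.0, 0.001]
contact_force: [-1.3, -0.8, 5.1]
gripper_width: 7.2
grasp_force: 59.3
```

Emit:
{"method": "play_rows", "body": {
  "series": [
    [0,0,5,0,0,0],
    [0,0,9,0,0,0],
    [0,0,14,0,0,0],
    [0,0,16,0,0,0],
    [0,0,18,0,0,0],
    [0,0,18,0,0,0],
    [-4.35,-25.9,0,0,0,-0.068],
    [-4.35,-25.9,0,0,0,-0.068],
    [-4.35,-25.9,0,0,0,-0.068],
    [-4.35,-25.9,0,0,0,-0.068],
    [-4.35,-25.9,0,0,0,-0.068],
    [-4.35,-25.9,0,0,0,-0.068],
    [-4.35,-25.9,0,0,0,-0.068],
    [-4.35,-25.9,0,0,0,-0.068],
    [-4.35,-25.9,0,0,0,-0.068],
    [-4.35,-25.9,0,0,0,-0.068],
    [-4.35,-25.9,0,0,0,-0.068],
    [-4.35,-25.9,0,0,0,-0.068],
    [0,0,0,0,0,0],
    [0,0,0,0,0,0]
  ]
}}

```text
clock: 5.87
position: [498.6, -120.8, 200.9]
ee_rot: [-0.094, 0.996, 0.0, -0.0]
contact_force: [0.1, -1.4, -1.3]
gripper_width: 7.2
grasp_force: 58.6
```

```bash
python3 snap.py w_over
```

```text
5.9167 [ 498.9 -120.1  200.9] yaw 0.1898 z [-1.e-04  2.e-04 -1.e+00] w 7.383156126808792 [ 1.2  0.2 -1.2] [ 432.9 -133.8  318.6]
```

View pics/w_over.png

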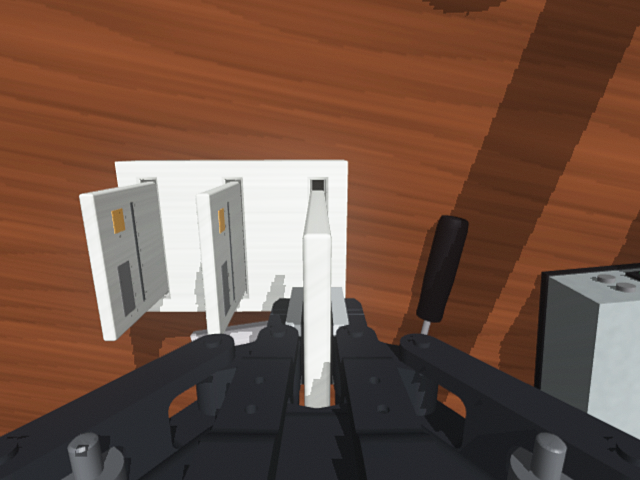

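The card is held upright over the stand. Its near end face runs from ~(318,190) at the bottom to ~(317,235) at the top, and the free slot's far end shows at ~(318,185). I'll check this against the projection.

Run:
```python
from h import *
import cv2
np.set_printoptions(precision=2,suppress=True)
d=pickle.load(open("w_over.pkl","rb"));g=cv2.cvtColor(d["image"],cv2.COLOR_RGB2GRAY)
print("card",proj(d,w([499.1,-119.9,.19],[[-45,-4,115],[-45,4,115],[-45,-4,225],[-45,4,225],[45,-4,225],[45,4,225]])).ravel())
q=[510.924,-182.897,.19]
print("slot",proj(d,w(q,[[-47,58,45],[-47,70,45],[-60,86,45],[-49,64,45]])).ravel())
for r in (182,186,192,196,202,215,230,238,260,280): print(r,g[r,300:352])
for k in (313,318,323): print(k,g[170:245,k])
```

```text
card [311.65 191.73 325.9  191.7  306.05 237.78 336.03 237.72 308.66 502.13
 332.83 502.09]
slot [310.1  178.19 326.16 178.16 347.93 160.24 318.13 175.46]
182 [246 247 247 246 246 247 247 240 236 239 170 149  86  54  56  57  58  58
  57  56  55  55  51  80 159 143 183 199 230 246 248 246 246 246 246 246
 246 247 246 246 246 246 246 246 246 250 254 191 101  87  90  93]
186 [246 246 246 246 246 246 246 240 238 243 174 150  90  57  59  58  59  60
  60  60  59  54  54  82 162 145 190 202 230 246 247 246 246 246 246 246
 246 246 246 245 246 246 246 246 246 249 254 193 105  92  94  96]
192 [242 243 243 243 243 244 244 237 234 236 173 174 204 210 211 212 212 213
 212 213 213 215 213 213 175 136 165 188 224 243 245 244 244 244 244 244
 244 244 244 244 244 244 244 244 244 247 254 170  95  95  97  97]
196 [243 243 243 243 243 243 244 238 236 190 168 190 206 210 208 210 210 210
 211 211 211 211 211 207 189 144 182 194 223 243 245 244 244 243 243 244
 243 244 244 243 244 243 244 244 244 247 254 167  92  93  98  96]
202 [246 246 246 246 246 247 248 244 199 168 186 208 212 209 211 212 212 213
 213
[... 1444 characters left out ...]
16 216 216 215 216 215 215 214 225 242 251 251 248 246 244 243 242
 242 243 243]
318 [246 246 246 245 245 246 242 225 223 186  64  50  57  59  59  60  60  59
  52  69 148 216 212 211 210 210 211 210 210 214 213 213 213 215 213 213
 213 214 214 214 214 214 214 215 214 215 216 216 215 215 215 214 216 215
 215 217 216 216 217 216 215 216 215 225 243 250 250 249 246 245 243 244
 244 244 243]
323 [246 246 246 246 245 246 242 214 209 177  83  78  80  84  85  82  82  85
  81  79 121 193 213 206 207 207 207 209 209 210 209 209 210 209 210 211
 213 212 212 213 214 213 214 213 214 215 214 215 216 215 215 214 214 216
 215 214 215 216 214 215 214 215 215 226 243 251 251 249 247 245 244 244
 244 244 243]
```

Emit:
{"method": "play_rows", "body": {
  "series": [
    [0.5,0.4,-12,0,0,0],
    [0.4,0.3,-16,0,0,0],
    [0,0,-18,0,0,0],
    [0,0,-14,0,0,0],
    [0,0,-7,0,0,0],
    [0,0,-3,0,0,0],
    [0,0,-3,0,0,0],
    [0,0,-3,0,0,0],
    [0,0,0,0,0,0],
    [0,0,0,0,0,0]
  ]
}}

```text
clock: 6.75
position: [500.4, -119.0, 125.3]
ee_rot: [-0.095, 0.995, -0.0, 0.0]
contact_force: [0.3, -0.7, -1.1]
gripper_width: 7.3
grasp_force: 58.7
```

Emit:
{"method": "play_rows", "body": {
  "series": [
    [0,0,-4,0,0,0],
    [0,0,-4,0,0,0],
    [0,0,-4,0,0,0],
    [0,0,-4,0,0,0],
    [0,0,-4,0,0,0],
    [0,0,-4,0,0,0],
    [0,0,0,0,0,0],
    [0,0,0,0,0,0]
  ]
}}

```text
clock: 7.42
position: [499.9, -119.1, 100.4]
ee_rot: [-0.095, 0.995, -0.0, -0.0]
contact_force: [0.3, 0.2, -1.0]
gripper_width: 7.3
grasp_force: 58.7
```

Emit:
{"method": "play_rows", "body": {
  "series": [
    [0,0,-2,0,0,0],
    [0,0,-1,0,0,0],
    [0,0,-1,0,0,0],
    [0,0,0,0,0,0],
    [0,0,0,0,0,0],
    [0,0,0,0,0,0]
  ]
}}

```text
clock: 7.92
position: [500.1, -119.1, 97.1]
ee_rot: [-0.095, 0.995, -0.0, 0.0]
contact_force: [-1.2, -0.4, 2.5]
gripper_width: 7.2
grasp_force: 59.2
```

Emit:
{"method": "play_rows", "body": {
  "series": [
    [0,0,-1,0,0,0],
    [0,0,-0.5,0,0,0],
    [0,0,0,0,0,0],
    [0,0,0,0,0,0],
    [0,0,0,0,0,0]
  ]
}}

```text
clock: 8.33
position: [500.2, -119.2, 97.1]
ee_rot: [-0.096, 0.995, -0.0, 0.0]
contact_force: [-4.9, 0.1, 11.7]
gripper_width: 7.5
grasp_force: 60.8
```

Bottom reached: force rose to 12 N and z is 25.0 mm lower than at the grasp, as expected. I'll release with a small opening.

Emit:
{"method": "play_rows", "body": {
  "series": [
    [0,0,0.7,0,0,0],
    [0,0,0.3,0,0,0],
    [0,0,0,0,0,0],
    [0,0,0,0,0,0]
  ]
}}

```text
clock: 8.67
position: [500.1, -119.1, 97.1]
ee_rot: [-0.095, 0.995, -0.0, 0.0]
contact_force: [-2.8, 0.1, 7.4]
gripper_width: 7.5
grasp_force: 60.1
```

Emit:
{"method": "play_rows", "body": {
  "series": [
    [0,0,0,0,0,0],
    [0,0,0,0,0,0],
    [0,0,0,0,0,0],
    [0,0,0,0,0,0],
    [0,0,0,0,0,0]
  ],
  "gripper": 0.35
}}

```text
clock: 9.08
position: [500.0, -119.0, 96.0]
ee_rot: [-0.095, 0.995, 0.0, -0.0]
contact_force: [-0.1, -0.0, 0.5]
gripper_width: 30.0
grasp_force: 0.0
```

Emit:
{"method": "play_rows", "body": {
  "series": [
    [0,0,5,0,0,0],
    [0,0,12,0,0,0],
    [0,0,20,0,0,0],
    [0,0,25,0,0,0],
    [0,0,30,0,0,0],
    [0,0,30,0,0,0],
    [0,0,28,0,0,0],
    [0,0,0,0,0,0]
  ]
}}

```text
clock: 9.75
position: [503.2, -119.5, 253.2]
ee_rot: [-0.096, 0.995, -0.001, 0.006]
contact_force: [1.8, -0.0, -0.2]
gripper_width: 29.4
grasp_force: 0.0
```

```bash
python3 snap.py w_rel
```

```text
9.8 [ 501.7 -119.1  250.1] yaw 0.1913 z [ 0.0083 -0.     -1.    ] w 29.959755121506856 [-0.3 -0.1 -1.7] [ 436.  -132.5  370. ]
```

View pics/w_rel.png

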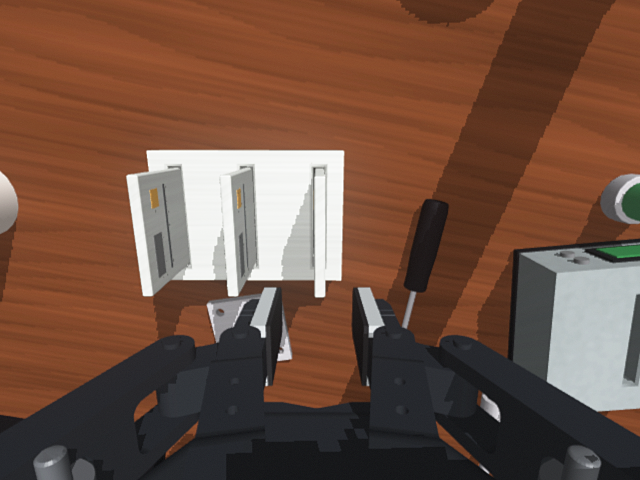

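The wrist view shows the card seated in the free slot at ~(319,165–296). Its near end is level with the other two, at row ~296. Now I move behind the cap with the fingers shut.

Emit:
{"method": "play_rows", "body": {
  "series": [
    [0.76,29.95,0,0,0,0.056],
    [0.76,29.95,0,0,0,0.056],
    [0.76,29.95,0,0,0,0.056],
    [0.76,29.95,0,0,0,0.056],
    [0.76,29.95,0,0,0,0.056],
    [0.76,29.95,0,0,0,0.056],
    [0.76,29.95,0,0,0,0.056],
    [0.76,29.95,0,0,0,0.056],
    [0.76,29.95,0,0,0,0.056],
    [0.76,29.95,0,0,0,0.056],
    [0.76,29.95,0,0,0,0.056],
    [0.76,29.95,0,0,0,0.056],
    [0.76,29.95,0,0,0,0.056],
    [0.76,29.95,0,0,0,0.056],
    [0.76,29.95,0,0,0,0.056],
    [0,0,0,0,0,0],
    [0,0,0,0,0,0]
  ],
  "gripper": 0
}}

```text
clock: 11.22
position: [510.7, 331.2, 244.6]
ee_rot: [-0.14, 0.99, -0.001, -0.001]
contact_force: [0.4, 0.6, 0.7]
gripper_width: -0.1
grasp_force: 0.0
```

```bash
python3 - <<'E'
import numpy as np
t=np.linspace(np.pi/2,0,11)
y=72.5-72*np.cos(t)+5*np.sin(t); z=73+72*np.sin(t)+5*np.cos(t)+25
dy=np.diff(y);print(np.c_[-.2744*dy,.9616*dy,np.diff(z)].round(1).tolist(),y[0],z[0],y[-1],z[-1])
from bench import *
s=read_state();print(s["position"],s["gripper_width"],s["joints"].round(2))
E
python3 snap.py w_cap
```

```text
[[3.1, -10.9, -0.1], [3.1, -10.7, -1.9], [2.9, -10.3, -3.6], [2.8, -9.7, -5.2], [2.5, -8.8, -6.7], [2.2, -7.6, -8.1], [1.8, -6.3, -9.2], [1.4, -4.9, -10.1], [0.9, -3.3, -10.8], [0.5, -1.6, -11.2]] 77.5 170.0 0.5 103.0
[510.74804273 331.22178771 244.56447338] -0.13313878897013637 [ 0.84  0.37 -0.05 -0.   -1.16 -2.13]
11.2667 [510.8 330.2 244.9] yaw 0.2796 z [-0.0021 -0.0019 -1.    ] w 0.13586557906776406 [ 0.3  0.1 -0.5] [446.7 312.7 362.4]
```

View pics/w_cap.png

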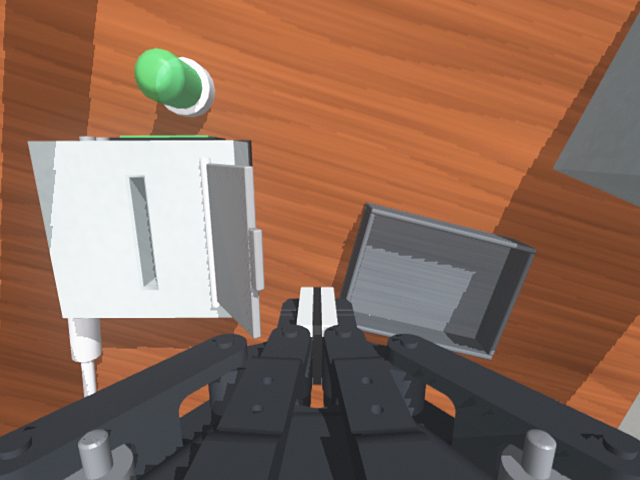

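The view shows the cap still open, with its lip at ~(259,258). The shut fingertips at ~(317,290) are clear to its +y side, and the reader slot is empty. I lower them behind the cap and push.

Emit:
{"method": "play_rows", "body": {
  "series": [
    [0,0,-13,0,0,0],
    [0,0,-20,0,0,0],
    [0,0,-20,0,0,0],
    [0,0,-20,0,0,0],
    [0,0,-13,0,0,0],
    [0,0,-7,0,0,0],
    [0,0,0,0,0,0],
    [1.3,-4.6,0,0,0,0],
    [1.3,-4.6,0,0,0,0],
    [1.3,-4.6,0,0,0,0],
    [1.3,-4.6,0.5,0,0,0],
    [1.3,-4.6,1,0,0,0],
    [1.3,-4.6,1.5,0,0,0],
    [1.3,-4.6,1.5,0,0,0],
    [0,0,0,0,0,0]
  ]
}}

```text
clock: 12.52
position: [521.0, 297.3, 158.5]
ee_rot: [-0.139, 0.99, 0.0, 0.0]
contact_force: [0.6, 1.1, 0.1]
gripper_width: 0.4
grasp_force: 0.0
```

Emit:
{"method": "play_rows", "body": {
  "series": [
    [1.3,-4.6,1.8,0,0,0],
    [1.3,-4.6,1.8,0,0,0],
    [1.3,-4.6,1.8,0,0,0],
    [1.3,-4.6,1.8,0,0,0],
    [1.3,-4.6,1.8,0,0,0],
    [1.3,-4.6,1.8,0,0,0],
    [1.3,-4.6,1.8,0,0,0],
    [0,0,0,0,0,0]
  ]
}}

```text
clock: 13.18
position: [529.9, 264.8, 170.8]
ee_rot: [-0.139, 0.99, -0.0, 0.0]
contact_force: [-0.2, -0.6, 0.5]
gripper_width: 0.3
grasp_force: 0.0
```

```bash
python3 snap.py w_cap2;python3 - <<'E'
import cv2
from bench import *
s=get_image("scene")["image"][180:300,320:480,::-1]
cv2.imwrite("pics/s2.png",cv2.resize(s,None,fx=5,fy=5,interpolation=cv2.INTER_CUBIC))
E
```

```text
13.2333 [529.9 265.2 170.7] yaw 0.2781 z [ 2.e-04 -1.e-04 -1.e+00] w 0.3928839879149259 [0.3 0.4 0.4] [465.5 246.2 288.5]
```

View pics/s2.png

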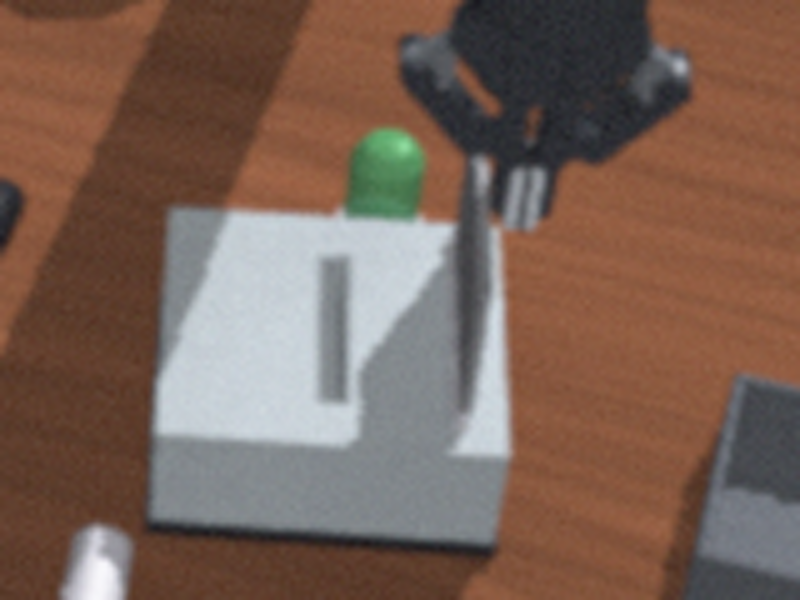

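The scene crop shows the cap now standing about upright (lip at ~(478,165) in the crop) with the fingertips just behind it. I follow the arc over.

Emit:
{"method": "play_rows", "body": {
  "series": [
    [1.6,-5.5,0,0,0,0],
    [1.5,-5.4,-0.1,0,0,0],
    [1.6,-5.4,-0.9,0,0,0],
    [1.5,-5.3,-1,0,0,0],
    [1.5,-5.2,-1.8,0,0,0],
    [1.4,-5.1,-1.8,0,0,0],
    [1.4,-4.9,-2.6,0,0,0],
    [1.4,-4.8,-2.6,0,0,0],
    [1.3,-4.4,-3.3,0,0,0],
    [1.2,-4.4,-3.4,0,0,0],
    [0,0,0,0,0,0]
  ]
}}

```text
clock: 14.2
position: [543.7, 214.3, 151.8]
ee_rot: [-0.138, 0.99, -0.0, -0.001]
contact_force: [0.2, 0.5, -0.4]
gripper_width: 0.3
grasp_force: 0.0
```

Emit:
{"method": "play_rows", "body": {
  "series": [
    [1.1,-3.8,-4,0,0,0],
    [1.1,-3.8,-4.1,0,0,0],
    [0.9,-3.2,-4.6,0,0,0],
    [0.9,-3.1,-4.6,0,0,0],
    [0.7,-2.5,-5,0,0,0],
    [0.7,-2.4,-5.1,0,0,0],
    [0.5,-1.7,-5.4,0,0,0],
    [0.4,-1.6,-5.4,0,0,0],
    [0,0,0,0,0,0],
    [0,0,0,0,0,0]
  ]
}}

```text
clock: 15.03
position: [550.0, 193.1, 114.0]
ee_rot: [-0.139, 0.99, -0.0, -0.001]
contact_force: [-0.2, 0.6, -0.7]
gripper_width: -0.0
grasp_force: 0.0
```

Emit:
{"method": "play_rows", "body": {
  "series": [
    [0.3,-0.8,-4,0,0,0],
    [0.2,-0.8,-4,0,0,0],
    [0,0,-2,0,0,0],
    [0,0,-1,0,0,0],
    [0,0,0,0,0,0],
    [0,0,0,0,0,0]
  ]
}}

```text
clock: 15.53
position: [550.7, 191.7, 103.6]
ee_rot: [-0.139, 0.99, -0.0, -0.0]
contact_force: [-0.2, 0.4, 0.5]
gripper_width: 0.1
grasp_force: 0.0
```

Emit:
{"method": "play_rows", "body": {
  "series": [
    [0,0,-1,0,0,0],
    [0,0,-1,0,0,0],
    [0,0,-0.5,0,0,0],
    [0,0,0,0,0,0],
    [0,0,0,0,0,0]
  ]
}}

```text
clock: 15.95
position: [550.9, 191.8, 103.0]
ee_rot: [-0.139, 0.99, -0.0, 0.0]
contact_force: [-3.7, -0.2, 8.4]
gripper_width: 0.1
grasp_force: 4.2
```

Emit:
{"method": "play_rows", "body": {
  "series": [
    [0,0,-0.8,0,0,0],
    [0,0,-0.7,0,0,0],
    [0,0,-0.5,0,0,0],
    [0,0,0,0,0,0],
    [0,0,0,0,0,0]
  ]
}}

```text
clock: 16.37
position: [551.0, 191.8, 102.7]
ee_rot: [-0.14, 0.99, -0.0, 0.001]
contact_force: [-7.0, -0.1, 18.2]
gripper_width: -0.1
grasp_force: 8.6
```

Emit:
{"method": "play_rows", "body": {
  "series": [
    [0,0,-0.8,0,0,0],
    [0,0,-0.7,0,0,0],
    [0,0,0,0,0,0],
    [0,0,0,0,0,0]
  ]
}}

```text
clock: 16.7
position: [551.1, 191.8, 102.6]
ee_rot: [-0.14, 0.99, -0.0, 0.001]
contact_force: [-9.2, -0.5, 23.3]
gripper_width: 0.0
grasp_force: 11.9
```

Emit:
{"method": "play_rows", "body": {
  "series": [
    [0,0,3,0,0,0],
    [0,0,5,0,0,0],
    [0,0,15,0,0,0],
    [0,0,30,0,0,0],
    [0,0,30,0,0,0],
    [0,0,30,0,0,0],
    [0,0,30,0,0,0],
    [0,0,30,0,0,0],
    [0,0,30,0,0,0],
    [-5,-10,0,0,0,0],
    [-10,-25,0,0,0,0],
    [-10,-30,0,0,0,0],
    [-10,-30,0,0,0,0],
    [-10,-30,0,0,0,0],
    [-5,-10,0,0,0,0],
    [0,0,0,0,0,0]
  ]
}}

```text
clock: 18.03
position: [499.7, 54.7, 300.8]
ee_rot: [-0.138, 0.99, 0.0, -0.0]
contact_force: [-0.2, 0.1, -0.5]
gripper_width: 0.3
grasp_force: 0.0
```

Run:
```python
from bench import *
from h import *
import cv2
np.set_printoptions(precision=1,suppress=True)
t=get_image("top");q=[551.2,190.7,.278]
g=cv2.cvtColor(t["image"],cv2.COLOR_RGB2GRAY); g0=cv2.cvtColor(top["image"],cv2.COLOR_RGB2GRAY)
for th in (0,.1,.2,.4):
    y=lambda r:58-r*np.cos(th)+5*np.sin(th); z=lambda r:73+r*np.sin(th)+5*np.cos(th)
    print(th,"lip/edge px",proj(t,w(q,[[0,y(89),z(89)],[40,y(80),z(80)],[-40,y(80),z(80)]])).ravel())
# profiles along reader -y at local x=0,40,-40 on z=78: local y from 58 to -60
for x in (0,40,-40):
    ys=np.arange(0,-50,-2.); p=proj(t,w(q,np.c_[np.full(len(ys),x),ys,np.full(len(ys),78)])).astype(np.float32)
    print(x,cv2.remap(g,p[:,0],p[:,1],1).ravel())
s=get_image("scene")["image"]; 
d=cv2.absdiff(t["image"],top["image"]).max(2)>40
n,_,st,c=cv2.connectedComponentsWithStats(d.astype(np.uint8)); print([ (a[:5].tolist()) for a in st[1:] if a[4]>25])
```

```text
0 lip/edge px [249.4 246.1 241.  229.5 249.7 264.9]
0.1 lip/edge px [248.4 245.9 240.1 229.2 248.9 264.9]
0.2 lip/edge px [247.1 245.9 238.8 229.  247.6 265. ]
0.4 lip/edge px [243.2 246.  235.1 228.9 244.1 265.5]
0 [165 165 160 142 114 110 140 159 165 164 160 159 162 162 157 145 145 153
 152 145 133 127 125 126 125]
40 [162 161 157 134 107 108 132 154 161 159 150 147 164 189 203 208 209 209
 210 209 209 210 211 210 209]
-40 [220 221 213 190 162 140 131 131 131 129 125 119 115 115 116 116 116 117
 116 116 116 116 117 118 118]
[[300, 91, 98, 168, 7704], [91, 220, 232, 260, 25913], [381, 220, 7, 15, 67], [235, 228, 8, 26, 52], [288, 238, 27, 44, 527], [375, 248, 13, 28, 180], [605, 369, 35, 54, 990], [364, 370, 14, 48, 339], [258, 404, 48, 76, 2125], [596, 423, 38, 30, 839], [560, 439, 38, 41, 842], [604, 453, 36, 27, 710], [249, 465, 15, 15, 131]]
```

The cap stopped solidly at 78 mm, the height of its shut top face, and held against 23 N. In the top view the cap edge lies at the shut position. The card is seated and the arm is clear, so I hand in.

```bash
python3 -c "
from bench import *
print(job_done())"
```

```text
the job is handed in; nothing more can be done
None
```

The silver card was lowered to the bottom of the stand's free slot before I let go, the reader's cap was then pressed shut, and the job was handed in with the arm clear; no verdict came back.

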